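# Clamp the glued lamp foot with a one-hand bar clamp

### The job

The wooden foot of the table lamp has split, and its two halves, already glued, lie in line between the open jaws of the one-hand bar clamp on the desk. Pump the clamp's trigger against its handle, letting it spring out between squeezes, until the jaws have drawn the halves together and press firmly on both sides, without crushing the soft wood or shoving the halves out of line. Leave the clamp lying flat and the other things on the desk alone, and finish while holding: keep the trigger squeezed, so that the joint stays under pressure.

Things in the scene. Friction and masses are not known exactly. Their poses are not given: they have to be found in the camera images.
- clamp: black head of a one-hand ratchet bar clamp (0.55 kg in all), loose, lying flat on its side, 30 mm thick. Origin on the desk under the bar's middle line, inside the head. Axes: y along the bar from head to far jaw, x from handle to jaws (handle at -x, nearest the robot), z up. Head: x -24 to 28, y -32 to 24 mm; near jaw on to x = 82, y 2 to 29 mm. Bar 18 mm wide, 12 to 18 mm over the desk
- handle_end (a point): middle of the free end of the fixed black handle, 14 mm over the desk, axes of the clamp. The handle is a straight grip, part of the clamp: x = -108 to -24 mm, y = -36 to -12 mm, z = 0 to 28 mm of the clamp
- trigger: the grey trigger, a lever beside the handle, on its far-jaw side, 12 mm thick, z = 1 to 27 mm. Origin at the trigger's pivot in the head (x = 30, y = 4 mm of the clamp); the blade runs from 54 to 132 mm along its own -x. Once the jaws bite, it stops short of its full travel under a light squeeze; a squeeze of 10 N there gives about 15 N in the jaws, 15 N 25 N, 20 N 40 N
- trigger_angle (a joint): trigger angle: 0 let out (held there by a spring of 2 to 3 N at the fingers), 0.27 rad fully squeezed on its stop, 2 mm short of the handle. 68 mm out from the bar's middle line (squeeze) handle and trigger measure 65 mm over their outsides along the bar when let out, 38 mm when fully squeezed
- jaw_bar (a joint): how far the bar is drawn through the head, m; grows as the far jaw comes nearer. Distance between the pad faces = 0.146 minus this. At the start there are 30 to 50 mm more than the closed halves need. A full pump draws about 8 mm (teeth at 4 mm); the ratchet lets the bar slip back by no more than a tooth. The bar also sticks out 110 mm plus this value behind the clamp's origin (-y)
- squeeze (a point): where two fingers take handle and trigger from above: midway between their outer faces, trigger let out; 15 mm over the desk, axes of the clamp (fingers close along y). Fully squeezed, the midpoint is 13 mm further to -y. The clamp is loose and slides to centre itself between closing fingers; to let the trigger out without dragging it, open to 80 mm or more
- near_pad: soft dark rubber pad of the near jaw, on the head, 30 mm wide and 24 mm high; origin on the desk below the middle of its face, at x = 62, y = 36 mm of the clamp. It faces the far pad; it gives way by up to 3 mm, 8 N per mm
- far_pad: the same rubber pad on the far jaw, which rides on the bar's end; origin on the desk below the middle of its face
- near_half: the half of the square lamp foot next to the near jaw: medium-brown soft wood, 84 mm (its x) by 42 mm (its y) by 24 mm high in two steps (lower step 14 mm high), 75 g, loose on the desk. Origin under its middle; its joint face, with half of the tube hole, is at y = +21 mm, the outer face at y = -21 mm. The wood is crushed if a jaw presses with more than 60 N
- far_half: the other half, mirrored: joint face at its y = -21 mm, outer face towards the far jaw at y = +21 mm. When the joint is closed its origin lies 42 mm from that of the near half along y
- glue_bottle: white glue bottle, 52 mm wide, 150 mm tall, standing; bystander; origin under its middle
- mug: blue mug, 80 mm wide, 92 mm tall; bystander; origin under its middle
- mouse: black computer mouse, 108 by 60 by 34 mm; bystander; origin under its middle
Mind the look-alikes: they are no part of the job. What is shaped like the near_half but green or white is not meant.

How it is judged:
By the outcome, as a careful person would: the job done as asked, in the order asked, and still so for the second after the job is handed in, while the arm keeps its last pose, push and grip.
It also fails if it takes over 58 s, if anything falls off the work surface, if the arm or the gripper's body presses on something with over 40 N, if the wrist force passes 120 N, or if a joint passes its speed limit or range.

### The arm

A 7-joint arm with a two-finger parallel gripper is mounted at the origin on the work surface. World frame = base frame: x ahead of the robot, y to its left, z up, the work surface at z = 0. Lengths are in m, angles in degrees, forces in N, time in s.
With the tool pointing down it reaches from about 0.35 to 0.775 m from the base axis. Payload 3.1 kg.
Tool frame: the origin (TCP) lies midway between the tips of the shut fingers; the grasp point (between the pads) lies 19 mm behind it; z points along the fingers, y is the line along which they close (so a half turn about z gives the same grasp; the last joint's range is limited). The gripper opens to 85 mm and grips with 20 to 120 N. Pads are 22 mm wide; open, the fingers measure 114 mm over their backs; the gripper's body (76 mm by 85 mm) begins 54 mm behind the grasp point. The pads swing forward as they close: fully open they stand 13 mm farther back than shut.
Start: joints at [-66.389, 17.813, 0.802, 86.603, -0.252, 75.585, -1.558], TCP at [0.241, 0.494, 0.203] pointing down, gripper open.
Joint ranges: [-154.91, 154.91], [-16.99, 109.72], [-72.82, 74.43], [7.12, 147.25], [-82.49, 262.49], [11.32, 116.49], [-174.64, 174.64]. Speed limits (degrees/s): [159.86, 159.86, 180, 180, 180, 180, 180].

### API

Orientations are given as a 3x3 rotation matrix whose columns are the frame's x, y, z axes.
In Python, from cell import manip, optics gives the robot as it stands.
- The arm moves only by the tool step_arm, never from a script. Its argument "increments" is a list of rows, each a list of 3 entries, a list of its own where there are three numbers: the shift along the tool's x, y, z as a fraction of full scale, then the turn, a rotation vector about the tool's x, y, z as a fraction of full scale, then the gripper's target within -1 to 1 (fully open at 1, half-way at 0, shut at -1). A call has 1 to 12 rows; each row shifts and turns the commanded pose from where the row before left it, along the tool's axes as they then stand; what a row does not reach is not made up. Full scale, the value 1, is 0.02 m for a shift and 6 degrees for a turn. A row lasts 1/12 s, in which the tool goes at most 41.7 mm and 7.16 degrees, less where a joint would pass 70% of its speed; a pose out of reach is approached as far as the arm can. A call with a number of a shift or a turn outside -1 to 1 is refused whole. A call with a gripper value outside its range is refused whole. The fingers move at their own pace and stop on an object; "newtons" is the grip in N (left out, the last holds). Time passes only in rows, so rows that do not move let the fingers close. It gives the time, the measured TCP pose, the force, the opening and the grip force at its end, in the units of the state.
- manip.read_state(): the state, without advancing time (a new reading comes with each control period).
- optics.snapshot(name): name is "scene" or "top" or "wrist"; returns a dict with "frame" (480x640x3 uint8, red, green, blue), "range_z" (480x640 float32, m along the optical axis (not along the pixel's ray), 0 where there is no reading), "fov_y" (degrees; the focal length in pixels is half the picture's height over the tangent of half this angle, whatever the lens; pixels are square), "cx", "cy" (the principal point, pixels), "R" (3x3) and "t" (3): a world point X has camera coordinates R X + t; the wrist camera has in their place "tool_from_camera" (4x4, takes a point from camera to tool coordinates, whose origin is the TCP and whose axes are the flange's). Camera axes: x right, y down, z forward; pixel columns grow to the right and rows downward; lengths in m; the calibration is good to about 2 mm. A picture is of the moment at which its call begins: read the wrist's pose just before it.
- manip.finish_job(): hands the job in; it is judged then, once.
The state is a dict: "t": time; "joint_pos": joint angles; "joint_velocities": joint speeds; "joint_torque": joint torques, N m; "tcp_pos": TCP position; "ee_rot": TCP orientation; "contact_force": force on the tool from outside, world axes, zero at the start; "wrist_torque": the same for the moment, N m; "gripper_width": finger opening in m; "grip_force": force on a finger pad.
Only numpy, scipy, OpenCV 4.12 (cv2) and the standard library are available. Lean on these libraries where they do the work, as an engineer would, in place of code of your own. Each camera call takes 0.05 s, during which the arm holds its last target. There are 200 camera calls.

## Working session

There is one attempt and no reset: what is moved stays moved. The work goes in short steps, Python scripts to look and compute and a tool call to move; the robot and the scene stay as the last step left them, time stands still between calls to the robot, and variables do not carry over. Pictures are saved under pics/ and viewed, at most 10 in all, crops included, and the job is handed in when it is done.

Besides the shell and the picture viewer there is one more tool, called after "Emit:" by a JSON object that holds its "name" and its "arguments". step_arm: Moves the arm, as the interface text tells. Its arguments: {"type":"object","properties":{"increments":{"type":"array"},"newtons":{"type":"number"}},"required":["increments"]}

```bash
mkdir -p pics; cat > h.py <<'E'
import numpy as np,cv2
from cell import manip,optics
def snap(n,f):
    s=manip.read_state(); d=optics.snapshot(n); cv2.imwrite('pics/'+f+'.png',d['frame'][:,:,::-1])
    if n=='wrist':
        T=np.eye(4);T[:3,:3]=s['ee_rot'];T[:3,3]=s['tcp_pos'];M=T@np.array(d['tool_from_camera']); d['M']=M
    else:
        W=np.eye(4);W[:3,:3]=d['R'];W[:3,3]=np.ravel(d['t']);d['M']=np.linalg.inv(W)
    np.savez('pics/'+f+'.npz',**{k:d[k] for k in('frame','range_z','fov_y','cx','cy','M')}); return d
def load(f): return dict(np.load('pics/'+f+'.npz'))
def px(d,u,v,z=None):
    f=240/np.tan(np.radians(float(d['fov_y'])/2)); r=np.array([(u-d['cx'])/f,(v-d['cy'])/f,1.])
    M=d['M']
    if z is None:
        q=d['range_z'][int(v),int(u)]; return M[:3,:3]@(r*q)+M[:3,3]
    w=M[:3,:3]@r; return M[:3,3]+w*(z-M[2,3])/w[2]
def pt(d,X):
    f=240/np.tan(np.radians(float(d['fov_y'])/2)); c=np.linalg.inv(d['M'])@np.append(X,1); return c[0]/c[2]*f+d['cx'],c[1]/c[2]*f+d['cy']
E
python3 - <<'E'
from h import *
for n in('top','scene'): d=snap(n,n+'0'); print(n,d['M'].round(3),d['fov_y'],d['cx'],d['cy'])
s=manip.read_state();print(s)
E
```

```text
top [[ 0.021 -0.995  0.094  0.539]
 [-0.999 -0.019  0.031  0.047]
 [-0.029 -0.094 -0.995  0.995]
 [ 0.     0.     0.     1.   ]] 56.8563115415211 325.8761668199167 241.64382248565326
scene [[ 0.84   0.367 -0.399  1.065]
 [ 0.542 -0.537  0.646 -0.614]
 [ 0.022 -0.76  -0.65   0.741]
 [ 0.     0.     0.     1.   ]] 53.78165424816625 320.4257192238945 245.27165057952985
{'t': 0.1, 'joint_pos': array([-66.39054746,  17.85616398,   0.80035476,  86.68323733,
        -0.25434127,  75.58259105,  -1.56015941]), 'joint_velocities': array([-0.09380082, -0.10738604,  0.09074119, -0.1882036 ,  0.01122418,
       -0.08029105,  0.10794348]), 'joint_torque': array([ 7.38924791e-04, -3.80851185e+01,  1.46727450e-01, -2.31242466e+01,
        1.23912957e-02,  8.04926036e-03,  2.51362553e-05]), 'tcp_pos': array([0.24074808, 0.49372493, 0.20202341]), 'ee_rot': array([[-8.98830321e-01,  4.38295881e-01, -8.80604081e-04],
       [ 4.38296763e-01,  8.98828304e-01, -1.90463851e-03],
       [-4.32833425e-05, -2.09791277e-03, -9.99997798e-01]]), 'contact_force': array([ 0.05334309, -0.52506549,  0.30594745]), 'wrist_torque': array([ 0.01727915, -0.01271225, -0.03296066]), 'grip_force': 0.0, 'gripper_width': 0.08500338545920097}
```

View pics/top0.png

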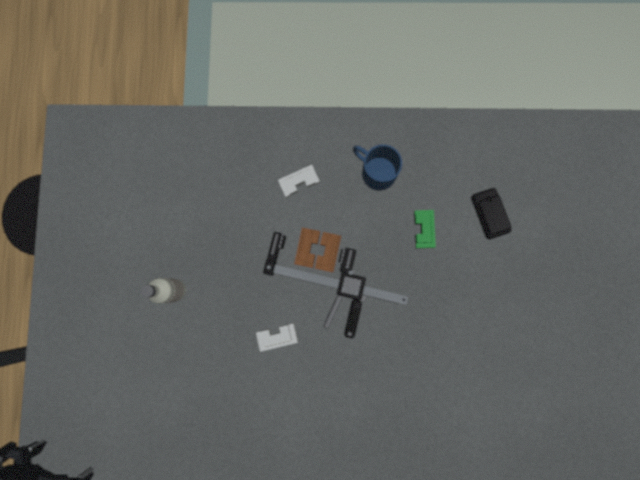

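View pics/scene0.png

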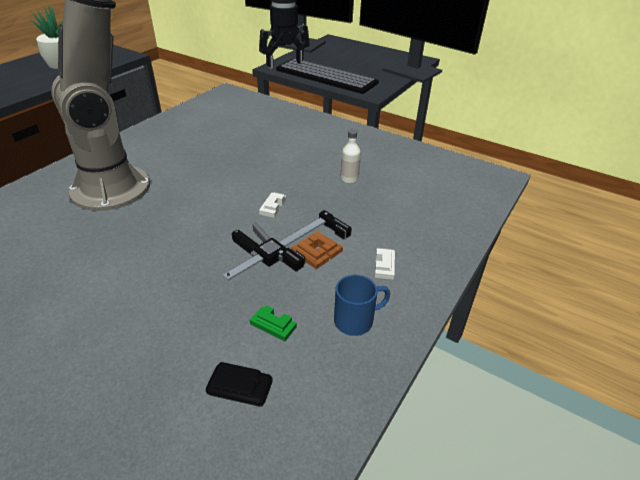

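Top view: clamp bar runs (405,300)→(270,269), handle end (350,335), grey trigger end (326,326), head (350,287), far jaw (275,250). Candidates for the halves: brown at (308,248)/(329,252), between the jaws and medium-brown as described; the green (425,228) and whites (299,181), (277,337) are look-alikes. Enlarging to confirm.

```bash
python3 - <<'E'
from h import *
d=load('top0')
c=d['frame'][215:345,255:415,::-1]
cv2.imwrite('pics/crop0.png',cv2.resize(c,None,fx=5,fy=4.6,interpolation=cv2.INTER_CUBIC)[:598])
for n,u,v,z in[('tip',405,300,.015),('farbar',270,269,.015),('hend',350,335,.028),('trigend',326,326,.027),('head',350,287,.03)]: print(n,px(d,u,v,z).round(4),px(d,u,v).round(4))
E
```

```text
tip [ 0.5066 -0.0977  0.015 ] [ 0.5067 -0.0972  0.018 ]
farbar [0.5681 0.2004 0.015 ] [0.5677 0.198  0.0303]
hend [0.4299 0.0213 0.028 ] [0.4302 0.0214 0.0301]
trigend [0.4476 0.0733 0.027 ] [0.4476 0.0733 0.0269]
head [0.5324 0.0231 0.03  ] [0.5324 0.0231 0.032 ]
```

View pics/crop0.png

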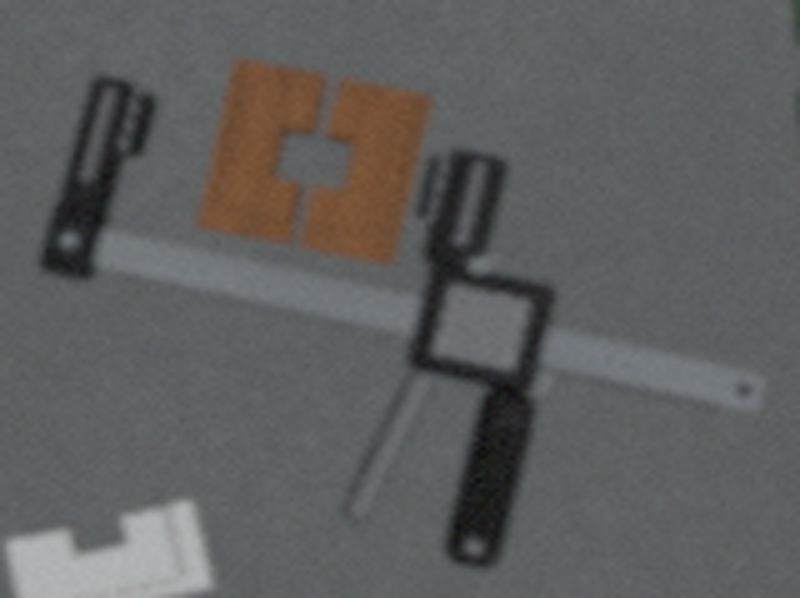

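The crop confirms that the brown pair lies between the pads, with a small joint gap and most of the clearance at the far pad. I'm going above the squeeze place for a close look.

Emit:
{"name": "step_arm", "arguments": {"increments": [[[0,0,0],[0,0,-0.79],1],[[0,0,0],[0,0,-0.79],1],[[0,0,0],[0,0,-0.79],1],[[-0.75,-0.96,0],[0,0,0],1],[[-0.75,-0.96,0],[0,0,0],1],[[-0.75,-0.96,0],[0,0,0],1],[[-0.75,-0.96,0],[0,0,0],1],[[-0.75,-0.96,0],[0,0,0],1],[[-0.75,-0.96,0],[0,0,0],1],[[-0.75,-0.96,0],[0,0,0],1],[[-0.75,-0.96,0],[0,0,0],1],[[-0.75,-0.96,0],[0,0,0],1]], "newtons": 20}}

```text
t: 1.1
tcp_pos: [0.3381, 0.2962, 0.2026]
ee_rot: [[-0.979, 0.204, -0.001], [0.204, 0.979, -0.001], [0.001, -0.001, -1.0]]
contact_force: [0.2, -0.5, 0.1]
gripper_width: 0.0851
grip_force: 0.0
```

Emit:
{"name": "step_arm", "arguments": {"increments": [[[-0.75,-0.96,0],[0,0,0],1],[[-0.75,-0.96,0],[0,0,0],1],[[-0.75,-0.96,0],[0,0,0],1],[[-0.75,-0.96,0],[0,0,0],1],[[-0.75,-0.96,0],[0,0,0],1],[[-0.75,-0.96,0],[0,0,0],1],[[-0.75,-0.96,0],[0,0,0],1],[[-0.75,-0.96,0],[0,0,0],1],[[-0.75,-0.96,0],[0,0,0],1],[[-0.75,-0.96,0],[0,0,0],1],[[-0.75,-0.96,0],[0,0,0],1],[[-0.75,-0.96,0],[0,0,0],1]]}}

```text
t: 2.1
tcp_pos: [0.4671, 0.0342, 0.2026]
ee_rot: [[-0.979, 0.204, -0.001], [0.204, 0.979, 0.0], [0.001, -0.0, -1.0]]
contact_force: [1.0, 0.2, -0.2]
gripper_width: 0.0851
grip_force: 0.0
```

Emit:
{"name": "step_arm", "arguments": {"increments": [[[0,0,0],[0,0,0],1],[[0,0,0],[0,0,0],1],[[0,0,0],[0,0,0],1]]}}

```text
t: 2.35
tcp_pos: [0.4665, 0.0362, 0.2026]
ee_rot: [[-0.979, 0.204, -0.001], [0.204, 0.979, 0.001], [0.002, 0.0, -1.0]]
contact_force: [-0.6, 0.5, -1.3]
gripper_width: 0.0858
grip_force: 0.0
```

```bash
python3 - <<'E'
from h import *
d=snap('wrist','w1'); s=manip.read_state(); print(s['t'],s['tcp_pos'],s['ee_rot'].round(3),d['M'].round(3),d['fov_y'])
E
```

```text
2.4 [0.46650212 0.03678209 0.20262496] [[-0.979  0.202 -0.001]
 [ 0.202  0.979  0.001]
 [ 0.001  0.001 -1.   ]] [[ 0.204  0.943  0.265  0.399]
 [ 0.979 -0.196 -0.055  0.05 ]
 [ 0.     0.27  -0.963  0.372]
 [ 0.     0.     0.     1.   ]] 69.38659004809382
```

View pics/w1.png

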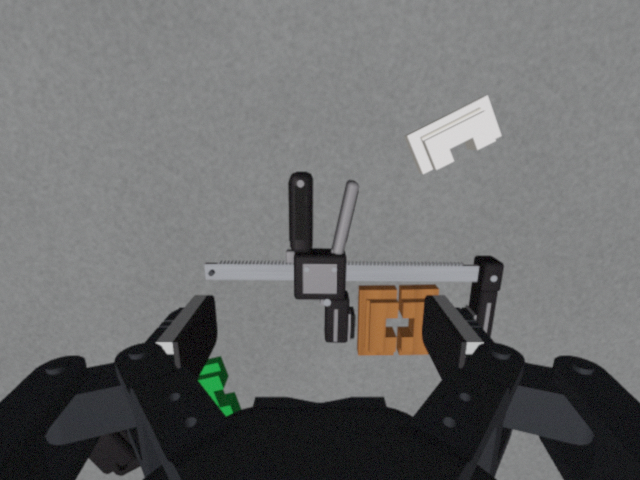

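Wrist view: handle (289–313, 173–250), trigger end (352,183), bar tip (206,271), bar right end (480,273), near pad (352,322), near half (378,320), far half (418,320). I'm converting these, checking heights by depth.

```bash
python3 - <<'E'
from h import *
d=load('w1'); t=load('top0')
for n,u,v,z in[('bartip',206,271,.018),('barR',472,273,.018),('hTop',301,173,.028),('hL',289.5,200,.028),('hL',290.5,240,.028),('hR',313,200,.028),('trigTip',352,182,.027),('trigR',358,190,.027),('headL',295,275,.03),('headR',346,275,.03),('nhalf outer mid',359,320,.014),('nearhand',353,322,.02)]:
    print(n,px(d,u,v,z).round(4),px(d,u+ (2 if n=='bartip' else 0),v+(3 if n in('hTop','trigTip') else 0))[2].round(4))
# height of handle hole, two views
A=[];b=[]
for D,u,v in((d,300.5,184),(t,255+472/5,215+545/4.6)):
    c=D['M'][:3,3]; q=px(D,u,v,0)-c; q/=np.linalg.norm(q); P=np.eye(3)-np.outer(q,q); A.append(P);b.append(P@c)
print('tri handle hole',np.linalg.solve(sum(A),sum(b)).round(4))
E
```

```text
bartip [ 0.5059 -0.0981  0.018 ] 0.0174
barR [0.5673 0.1853 0.018 ] 0.0179
hTop [0.4236 0.0267 0.028 ] 0.0259
hL [0.4472 0.0097 0.028 ] 0.0219
hL [0.4879 0.0013 0.028 ] 0.0206
hR [0.452  0.0327 0.028 ] -0.0013
trigTip [0.4425 0.0741 0.027 ] 0.0263
trigR [0.4515 0.0785 0.027 ] 0.018
headL [ 0.5258 -0.0024  0.03  ] 0.0282
headR [0.5367 0.0503 0.03  ] 0.0166
nhalf outer mid [0.6005 0.0548 0.014 ] 0.0132
nearhand [0.5983 0.0476 0.02  ] 0.0266
tri handle hole [0.4335 0.0234 0.0305]
```

Emit:
{"name": "step_arm", "arguments": {"increments": [[[0,0.39,0],[0,0,0],1],[[0,0,1],[0,0,0],1],[[0,0,1],[0,0,0],1],[[0,0,1],[0,0,0],1],[[0,0,1],[0,0,0],1],[[0,0,1],[0,0,0],1],[[0,0,1],[0,0,0],1],[[0,0,1],[0,0,0],1],[[0,0,0.9],[0,0,0],1],[[0,0,0.3],[0,0,0],1],[[0,0,0],[0,0,0],1],[[0,0,0],[0,0,0],1]]}}

```text
t: 3.4
tcp_pos: [0.469, 0.044, 0.0394]
ee_rot: [[-0.979, 0.203, 0.0], [0.203, 0.979, 0.0], [-0.0, 0.0, -1.0]]
contact_force: [0.5, -0.5, 0.8]
gripper_width: 0.0853
grip_force: 0.0
```

```bash
python3 - <<'E'
from h import *
d=snap('wrist','w2'); s=manip.read_state(); print(s['t'],s['tcp_pos'],s['joint_pos'],s['contact_force'])
E
```

```text
3.45 [0.4696987  0.0438018  0.03993891] [-24.64341013  18.861133    21.01738875 111.91045776  -8.65967381
  50.61696897  79.1281615 ] [0.09149363 0.01368816 0.22763934]
```

View pics/w2.png

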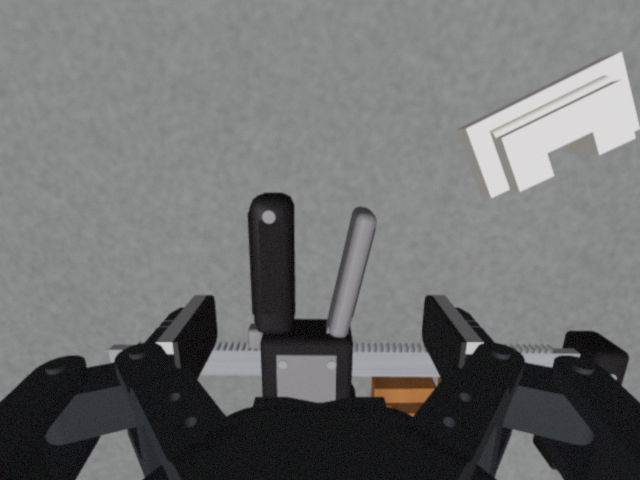

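The open fingers (inner edges at 215 and 425) straddle the handle (250–295) and trigger (330–375) with room on both sides. Going down.

Emit:
{"name": "step_arm", "arguments": {"increments": [[[0,0,0.9],[0,0,0],1],[[0,0,0.7],[0,0,0],1],[[0,0,0.25],[0,0,0],1],[[0,0,0],[0,0,0],1],[[0,0,0],[0,0,0],1],[[0,0,0],[0,0,0],1]]}}

```text
t: 3.95
tcp_pos: [0.47, 0.0431, 0.0031]
ee_rot: [[-0.979, 0.204, 0.002], [0.204, 0.979, 0.0], [-0.002, 0.001, -1.0]]
contact_force: [-0.8, -0.5, 0.0]
gripper_width: 0.0853
grip_force: 0.0
```

Emit:
{"name": "step_arm", "arguments": {"increments": [[[0,0,0],[0,0,0],0.65],[[0,-0.05,0],[0,0,0],0.65]]}}

```text
t: 4.12
tcp_pos: [0.4694, 0.0423, 0.0028]
ee_rot: [[-0.979, 0.204, 0.002], [0.204, 0.979, 0.001], [-0.002, 0.001, -1.0]]
contact_force: [0.6, -0.2, 0.6]
gripper_width: 0.0705
grip_force: 0.0
```

Emit:
{"name": "step_arm", "arguments": {"increments": [[[0,-0.3,0],[0,0,0],0.46],[[0,-0.2,0],[0,0,0],0.27],[[0,-0.2,0],[0,0,0],0.08],[[0,-0.2,0],[0,0,0],-0.1],[[0,0,0],[0,0,0],-0.3],[[0,0,0],[0,0,0],-0.3],[[0,0,0],[0,0,0],-0.3]]}}

```text
t: 4.7
tcp_pos: [0.4649, 0.0245, 0.002]
ee_rot: [[-0.979, 0.204, 0.0], [0.204, 0.979, 0.0], [-0.0, 0.0, -1.0]]
contact_force: [0.0, 0.9, 0.4]
gripper_width: 0.0297
grip_force: 0.0
```

```bash
python3 - <<'E'
from h import *
d=snap('wrist','w3');t=snap('top','t3'); s=manip.read_state(); print(s['t'],s['tcp_pos'],s['gripper_width'],s['grip_force'])
a=d['frame'];b=t['frame'][215:345,255:415]
b=cv2.resize(b,(590,480),interpolation=cv2.INTER_CUBIC)
cv2.imwrite('pics/c3.png',cv2.resize(np.hstack([a[:,:],b]),(800,312),interpolation=cv2.INTER_AREA)[:,:,::-1])
E
```

```text
4.8 [0.46495839 0.02469921 0.00197615] 0.03015024922692238 0.0
```

View pics/c3.png

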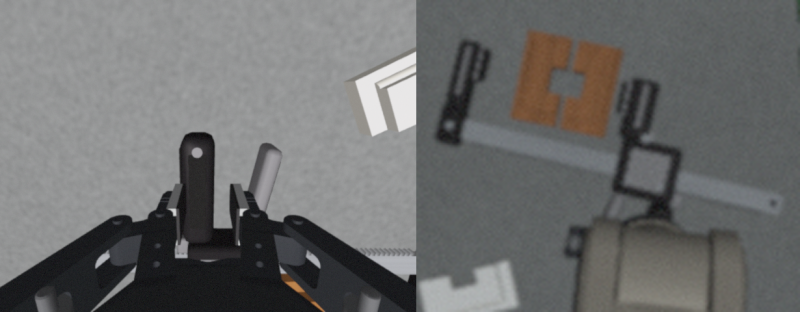

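The fingers now flank only the handle (right finger at about u=240 in the left half), while the trigger (265,175) is still out. I'll look closer.

```bash
python3 - <<'E'
from h import *
d=load('w3'); I=d['frame'][:,:,::-1].copy(); R=np.linalg.inv(d['M'])
T=np.array([.46496,.0247,.00198]);ty=np.array([.204,.979,0])
for w in(-.015,.015):
  for z in(0,.02,.04): print(w,z,np.round(pt(d,T+w*ty+[0,0,z]),0))
O=np.array([.5342,.0273,0]);X=np.array([.9773,-.2117,0]);Y=np.array([.2117,.9773,0])
for n,p in[('hend',(-.108,-.024,.028)),('trig tip out',(-.102,.023,.027))]: print(n,np.round(pt(d,O+p[0]*X+p[1]*Y+[0,0,p[2]])))
for u,v in((406,240),(395,290),(300,290),(370,300),(275,300),(368,330),(276,340)): print(u,v,px(d,u,v).round(4))
c=I[180:400,200:500]; c=cv2.resize(c,(800,586),interpolation=cv2.INTER_CUBIC); c=cv2.convertScaleAbs(c,alpha=1.8,beta=20); cv2.imwrite('pics/c4.png',c)
E
```

```text
-0.015 0 [292. 279.]
-0.015 0.02 [288. 295.]
-0.015 0.04 [284. 315.]
0.015 0 [349. 279.]
0.015 0.02 [352. 295.]
0.015 0.04 [357. 315.]
hend [305. 211.]
trig tip out [415. 225.]
406 240 [0.4468 0.0679 0.0217]
395 290 [0.4691 0.0592 0.0235]
300 290 [0.4582 0.0167 0.0277]
370 300 [0.4573 0.0453 0.0521]
275 300 [0.4503 0.0101 0.0514]
368 330 [0.461  0.042  0.0665]
276 340 [0.4588 0.0102 0.0657]
```

View pics/c4.png

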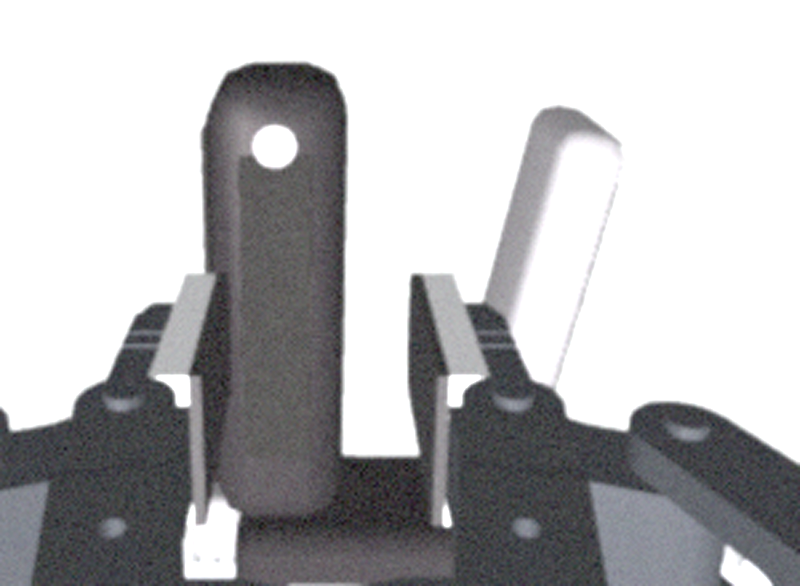

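```bash
python3 - <<'E'
from h import *
d=load('w3')
for v in range(279,330,4):
    print(v,[tuple(px(d,u,v).round(3)) for u in (356+(v-283)//3,362+(v-283)//3,366+(v-283)//3)])
d=load('w2'); print([tuple(px(d,u,v).round(3)) for u,v in((205,305),(208,300),(180,345),(435,305),(460,340))], d['M'][:3,3])
E
```

```text
279 [(np.float64(0.47), np.float64(0.042), np.float64(-0.001)), (np.float64(0.471), np.float64(0.045), np.float64(-0.001)), (np.float64(0.471), np.float64(0.047), np.float64(-0.002))]
283 [(np.float64(0.457), np.float64(0.042), np.float64(0.034)), (np.float64(0.457), np.float64(0.044), np.float64(0.035)), (np.float64(0.458), np.float64(0.046), np.float64(0.034))]
287 [(np.float64(0.457), np.float64(0.042), np.float64(0.04)), (np.float64(0.458), np.float64(0.044), np.float64(0.039)), (np.float64(0.458), np.float64(0.046), np.float64(0.039))]
291 [(np.float64(0.457), np.float64(0.042), np.float64(0.043)), (np.float64(0.457), np.float64(0.044), np.float64(0.043)), (np.float64(0.457), np.float64(0.046), np.float64(0.044))]
295 [(np.float64(0.456), np.float64(0.042), np.float64(0.048)), (np.float64(0.457), np.float64(0.044), np.float64(0.048)), (np.float64(0.458), np.float64(0.046), np.float64(0.047))]
299 [(np.float64(0.457), np.float64(0.042), np.float64(0.051)), (np.float64(0.458), np.float64(0.044), np.float64(0.05)), (np.float64(0.458), np.float64(0.046), np.float64(0.051))]
303 [(np
[... 890 characters left out ...]
0.066))]
323 [(np.float64(0.458), np.float64(0.043), np.float64(0.067)), (np.float64(0.458), np.float64(0.045), np.float64(0.067)), (np.float64(0.457), np.float64(0.046), np.float64(0.071))]
327 [(np.float64(0.46), np.float64(0.043), np.float64(0.067)), (np.float64(0.457), np.float64(0.044), np.float64(0.073)), (np.float64(0.456), np.float64(0.046), np.float64(0.074))]
[(np.float64(0.45), np.float64(0.004), np.float64(0.092)), (np.float64(0.45), np.float64(0.004), np.float64(0.088)), (np.float64(0.451), np.float64(0.004), np.float64(0.116)), (np.float64(0.466), np.float64(0.088), np.float64(0.093)), (np.float64(0.467), np.float64(0.088), np.float64(0.116))] [0.40124651 0.05763977 0.20910966]
```

Depth on the finger shows its pad spanning z 34–70 mm while the TCP reads z = 2 mm. The real tips therefore stand about 30 mm higher than the TCP says, and the fingers passed over the trigger. I'm opening, shifting back and going about 27 mm lower, then measuring the tip again.

Emit:
{"name": "step_arm", "arguments": {"increments": [[[0,0.5,0],[0,0,0],1],[[0,0.5,0],[0,0,0],1],[[0,0,0],[0,0,0],1],[[0,0,0],[0,0,0],1],[[0,0,0.5],[0,0,0],1],[[0,0,0.5],[0,0,0],1],[[0,0,0],[0,0,0],1],[[0,0,0],[0,0,0],1]]}}

```text
t: 5.47
tcp_pos: [0.4675, 0.0434, -0.0192]
ee_rot: [[-0.979, 0.205, -0.003], [0.205, 0.979, -0.001], [0.003, -0.001, -1.0]]
contact_force: [0.2, 0.9, 0.1]
gripper_width: 0.0854
grip_force: 0.0
```

```bash
python3 - <<'E'
from h import *
d=snap('wrist','w5'); s=manip.read_state(); print(s['t'],s['tcp_pos'],s['gripper_width'],s['contact_force'])
for u in (204,210,428,434):
  print(u,[tuple(float(q) for q in px(d,u,v).round(3)) for v in range(288,330,4)])
O=np.array([.5342,.0273,0]);X=np.array([.9773,-.2117,0]);Y=np.array([.2117,.9773,0])
v=s['tcp_pos']-O;print('local',v@X,v@Y)
E
```

```text
5.5167 [ 0.46824805  0.04347289 -0.0186869 ] 0.08536050190704805 [-0.43531606  0.13763309 -0.33682169]
204 [(0.454, -0.01, -0.001), (0.456, -0.011, -0.002), (0.447, 0.002, 0.027), (0.448, 0.002, 0.03), (0.448, 0.004, 0.034), (0.449, 0.003, 0.034), (0.45, 0.003, 0.035), (0.452, 0.003, 0.035), (0.453, 0.003, 0.035), (0.454, 0.003, 0.036), (0.456, 0.002, 0.037)]
210 [(0.454, -0.007, -0.001), (0.457, -0.008, -0.002), (0.448, 0.004, 0.027), (0.449, 0.004, 0.027), (0.451, 0.003, 0.028), (0.452, 0.003, 0.027), (0.454, 0.002, 0.027), (0.455, 0.002, 0.029), (0.457, 0.001, 0.028), (0.458, 0.002, 0.03), (0.46, 0.001, 0.03)]
428 [(0.475, 0.094, -0.001), (0.478, 0.094, -0.001), (0.466, 0.087, 0.025), (0.467, 0.087, 0.026), (0.468, 0.086, 0.027), (0.47, 0.086, 0.027), (0.472, 0.086, 0.026), (0.474, 0.086, 0.027), (0.475, 0.085, 0.028), (0.476, 0.085, 0.029), (0.478, 0.085, 0.028)]
434 [(0.477, 0.097, -0.002), (0.478, 0.096, -0.001), (0.465, 0.089, 0.027), (0.465, 0.088, 0.031), (0.466, 0.087, 0.032), (0.467, 0.087, 0.034), (0.468, 0.087, 0.034), (0.47, 0.086, 0.034), (0.472, 0.086, 0.033), (0.473, 0.086, 0.035), (0.474, 0.086, 0.035)]
local -0.0678786408769983 0.0018437386807189228
```

Emit:
{"name": "step_arm", "arguments": {"increments": [[[0,0,0.35],[0,0,0],1],[[0,0,0],[0,0,0],1],[[0,0,0],[0,0,0],0.83],[[0,-0.2,0],[0,0,0],0.65],[[0,-0.2,0],[0,0,0],0.46],[[0,-0.2,0],[0,0,0],0.27],[[0,-0.2,0],[0,0,0],0.27]]}}

```text
t: 6.1
tcp_pos: [0.4661, 0.0294, -0.0245]
ee_rot: [[-0.979, 0.204, 0.001], [0.204, 0.979, 0.002], [-0.001, 0.002, -1.0]]
contact_force: [0.1, 4.8, 2.8]
gripper_width: 0.0541
grip_force: 1.9
```

```bash
python3 - <<'E'
from h import *
d=snap('wrist','w6'); s=manip.read_state(); print(s['t'],s['tcp_pos'],s['gripper_width'],s['contact_force'],s['grip_force'])
cv2.imwrite('pics/c6.png',cv2.convertScaleAbs(d['frame'][100:480,100:600,::-1],alpha=1.5,beta=10))
E
```

```text
6.15 [ 0.46597198  0.02856826 -0.02454282] 0.054124568650254765 [-0.82712119  3.34545508  3.23378389] 1.7319350302568637
```

View pics/c6.png

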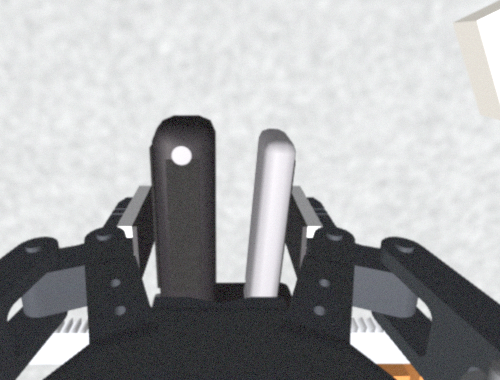

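Now the fingers hold handle (150–215) and trigger (245–295) from outside, and the trigger is swinging in. I'm finishing the first squeeze.

Emit:
{"name": "step_arm", "arguments": {"increments": [[[0,-0.2,0],[0,0,0],0.08],[[0,-0.2,0],[0,0,0],-0.1],[[0,0,0],[0,0,0],-0.3],[[0,0,0],[0,0,0],-0.3],[[0,0,0],[0,0,0],-0.3]]}}

```text
t: 6.57
tcp_pos: [0.4649, 0.0204, -0.0243]
ee_rot: [[-0.979, 0.202, 0.002], [0.202, 0.979, -0.0], [-0.002, 0.0, -1.0]]
contact_force: [-1.1, 2.0, 6.6]
gripper_width: 0.0378
grip_force: 20.5
```

Emit:
{"name": "step_arm", "arguments": {"increments": [[[0,0.2,0],[0,0,0],0.08],[[0,0.2,0],[0,0,0],0.27],[[0,0.2,0],[0,0,0],0.46],[[0,0.2,0],[0,0,0],0.65],[[0,0.2,0],[0,0,0],0.83],[[0,0.05,0],[0,0,0],1],[[0,0,0],[0,0,0],1],[[0,0,0],[0,0,0],1]]}}

```text
t: 7.23
tcp_pos: [0.4682, 0.041, -0.0251]
ee_rot: [[-0.979, 0.204, -0.0], [0.204, 0.979, -0.0], [0.0, -0.0, -1.0]]
contact_force: [-0.6, 0.3, 0.5]
gripper_width: 0.0856
grip_force: 0.0
```

```bash
python3 - <<'E'
from h import *
d=snap('wrist','w7');t=snap('top','t7'); s=manip.read_state(); print(s['t'],s['tcp_pos'],s['gripper_width'],s['contact_force'],s['grip_force'])
b=t['frame'][205:345,255:415]; a=d['frame'][100:480,100:600]
b=cv2.resize(b,(434,380),interpolation=cv2.INTER_CUBIC)
cv2.imwrite('pics/c7.png',cv2.resize(cv2.convertScaleAbs(np.hstack([a,b]),alpha=1.5),(800,325),interpolation=cv2.INTER_AREA)[:,:,::-1])
E
```

```text
7.3333 [ 0.46831299  0.04075535 -0.0249806 ] 0.08550609824764606 [ 0.58384818 -0.03066829 -0.94173316] 0.0
```

View pics/c7.png

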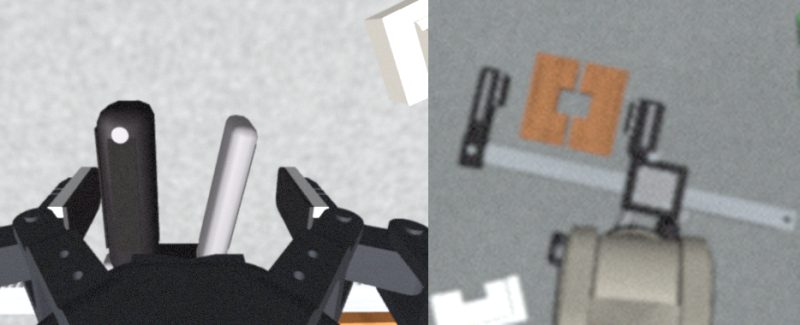

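```bash
python3 - <<'E'
from h import *
print(px(load('w1'),300.5,184,.028),px(load('w5'),*(0,0),.0)[:1])
d=load('w7');print(px(d,240,257.6,.028)); 
for u in range(205,300,6): print(u,px(d,u,300).round(3),end=';')
E
```

```text
[0.43394704 0.02392485 0.028     ] [0.32450399]
[0.43349506 0.01918861 0.028     ]
205 [0.448 0.    0.024];211 [0.45  0.001 0.02 ];217 [0.45  0.004 0.022];223 [0.449 0.008 0.026];229 [0.449 0.011 0.028];235 [0.449 0.013 0.027];241 [0.45  0.015 0.028];247 [0.45  0.017 0.027];253 [0.45  0.019 0.028];259 [0.451 0.022 0.027];265 [0.452 0.023 0.026];271 [0.453 0.025 0.025];277 [0.455 0.027 0.022];283 [0.462 0.026 0.006];289 [ 0.467  0.027 -0.003];295 [ 0.466  0.03  -0.   ];
```

Pump 1 worked: the bar was drawn, the trigger sprang out, the clamp lies nearly in place (about 5 mm drift in -y) and the halves are undisturbed. Second pump.

Emit:
{"name": "step_arm", "arguments": {"increments": [[[0,0,0],[0,0,0],0.83],[[0,-0.2,0],[0,0,0],0.65],[[0,-0.2,0],[0,0,0],0.46],[[0,-0.2,0],[0,0,0],0.27],[[0,-0.2,0],[0,0,0],0.08],[[0,-0.2,0],[0,0,0],-0.1],[[0,0,0],[0,0,0],-0.3],[[0,0,0],[0,0,0],-0.3],[[0,0,0],[0,0,0],-0.3]]}}

```text
t: 8.08
tcp_pos: [0.4647, 0.0207, -0.0242]
ee_rot: [[-0.979, 0.203, 0.001], [0.203, 0.979, -0.0], [-0.001, -0.0, -1.0]]
contact_force: [-3.3, -0.8, 8.4]
gripper_width: 0.0381
grip_force: 21.0
```

Emit:
{"name": "step_arm", "arguments": {"increments": [[[0,0.2,0],[0,0,0],0.08],[[0,0.2,0],[0,0,0],0.27],[[0,0.2,0],[0,0,0],0.46],[[0,0.2,0],[0,0,0],0.65],[[0,0.2,0],[0,0,0],0.83],[[0,0,0],[0,0,0],1],[[0,0,0],[0,0,0],1],[[0,0,0],[0,0,0],1]]}}

```text
t: 8.75
tcp_pos: [0.4683, 0.041, -0.025]
ee_rot: [[-0.979, 0.204, -0.0], [0.204, 0.979, -0.0], [0.0, -0.0, -1.0]]
contact_force: [-0.6, 0.1, -1.0]
gripper_width: 0.0854
grip_force: 0.0
```

Emit:
{"name": "step_arm", "arguments": {"increments": [[[0,0,0],[0,0,0],0.83],[[0,-0.2,0],[0,0,0],0.65],[[0,-0.2,0],[0,0,0],0.46],[[0,-0.2,0],[0,0,0],0.27],[[0,-0.2,0],[0,0,0],0.08],[[0,-0.2,0],[0,0,0],-0.1],[[0,0,0],[0,0,0],-0.3],[[0,0,0],[0,0,0],-0.3],[[0,0,0],[0,0,0],-0.3]]}}

```text
t: 9.5
tcp_pos: [0.4646, 0.0204, -0.0242]
ee_rot: [[-0.979, 0.203, 0.001], [0.203, 0.979, -0.001], [-0.001, -0.0, -1.0]]
contact_force: [-1.3, -0.4, 7.5]
gripper_width: 0.0378
grip_force: 20.9
```

Emit:
{"name": "step_arm", "arguments": {"increments": [[[0,0.2,0],[0,0,0],0.08],[[0,0.2,0],[0,0,0],0.27],[[0,0.2,0],[0,0,0],0.46],[[0,0.2,0],[0,0,0],0.65],[[0,0.2,0],[0,0,0],0.83],[[0,0,0],[0,0,0],1],[[0,0,0],[0,0,0],1],[[0,0,0],[0,0,0],1]]}}

```text
t: 10.17
tcp_pos: [0.4683, 0.041, -0.025]
ee_rot: [[-0.979, 0.204, -0.0], [0.204, 0.979, -0.0], [-0.0, -0.0, -1.0]]
contact_force: [0.8, 0.1, 0.1]
gripper_width: 0.0851
grip_force: 0.0
```

```bash
python3 - <<'E'
from h import *
d=snap('wrist','w8');t=snap('top','t8'); s=manip.read_state(); print(s['t'],s['tcp_pos'],s['gripper_width'],s['contact_force'],s['grip_force'])
b=t['frame'][205:345,255:415]; a=d['frame'][100:480,100:600]
b=cv2.resize(b,(434,380),interpolation=cv2.INTER_CUBIC)
cv2.imwrite('pics/c8.png',cv2.resize(cv2.convertScaleAbs(np.hstack([a,b]),alpha=1.5),(800,325),interpolation=cv2.INTER_AREA)[:,:,::-1])
E
```

```text
10.2667 [ 0.46837378  0.04079152 -0.02495344] 0.08552783713518061 [0.02503592 0.28677528 0.50411603] 0.0
```

View pics/c8.png

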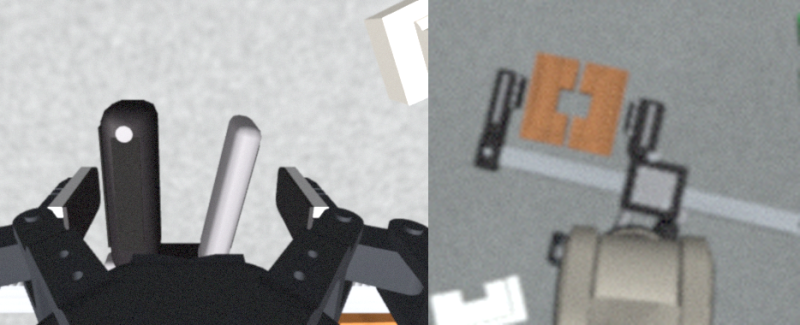

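Both jaws are still clear or just touching; the far pad (520,95) is now about at the far half (530,100), and the clamp is stable. My picture budget is used up, so I continue on numbers (width and grip at each squeeze, image code for positions).

Emit:
{"name": "step_arm", "arguments": {"increments": [[[0,0,0],[0,0,0],0.83],[[0,-0.2,0],[0,0,0],0.65],[[0,-0.2,0],[0,0,0],0.46],[[0,-0.2,0],[0,0,0],0.27],[[0,-0.2,0],[0,0,0],0.08],[[0,-0.2,0],[0,0,0],-0.1],[[0,0,0],[0,0,0],-0.3],[[0,0,0],[0,0,0],-0.3],[[0,0,0],[0,0,0],-0.3]]}}

```text
t: 11.02
tcp_pos: [0.4646, 0.0205, -0.0241]
ee_rot: [[-0.979, 0.203, 0.001], [0.203, 0.979, -0.001], [-0.001, -0.0, -1.0]]
contact_force: [-2.0, -0.1, 7.0]
gripper_width: 0.0375
grip_force: 21.1
```

Emit:
{"name": "step_arm", "arguments": {"increments": [[[0,0.2,0],[0,0,0],0.08],[[0,0.2,0],[0,0,0],0.27],[[0,0.2,0],[0,0,0],0.46],[[0,0.2,0],[0,0,0],0.65],[[0,0.2,0],[0,0,0],0.83],[[0,0,0],[0,0,0],1],[[0,0,0],[0,0,0],1],[[0,0,0],[0,0,0],1]]}}

```text
t: 11.68
tcp_pos: [0.4683, 0.041, -0.025]
ee_rot: [[-0.979, 0.204, -0.0], [0.204, 0.979, -0.0], [-0.0, -0.0, -1.0]]
contact_force: [0.3, 0.4, -0.2]
gripper_width: 0.0856
grip_force: 0.0
```

```bash
cat > m.py <<'E'
from h import *
import sys
def meas(f,take=True):
    t=snap('top',f) if take else load(f)
    I=t['frame'].astype(int); r,g,b=I[...,0],I[...,1],I[...,2]
    m=((r>g+25)&(g>b+5)).astype(np.uint8); m[:200]=0;m[280:]=0;m[:,:260]=0;m[:,380:]=0
    P=np.array([px(t,u,v,.018)[:2] for v,u in np.argwhere(m)])
    X=np.array([.9773,-.2117]);Y=np.array([.2117,.9773]);O=np.array([.5342,.0273])
    L=(P-O)@np.c_[X,Y]*1000
    rect=cv2.minAreaRect(np.float32(L)); 
    h=np.histogram(L[:,1],np.arange(20,150,3))
    print(f,'n',len(L),'rect c,size,ang',np.round(rect[0],1),np.round(rect[1],1),round(rect[2],1)); print(' hist',h[0],'from',20)
    # dark profile along pad line
    for x in (62,70):
        s=[]
        for y in range(10,160,3):
            u,v=pt(t,np.append(O+X*x/1000+Y*y/1000,.025)); s.append(int(I[int(round(v)),int(round(u))].sum()/3))
        print(' prof x',x,s)
E
python3 - <<'E'
from m import *
meas('top0',False);meas('t8',False);meas('t9')
E
```

```text
top0 n 1158 rect c,size,ang [62.7 84.5] [81.5 86.9] 1.3
 hist [ 0  0  0  0  0  0  2 38 51 48 49 53 48 50 51 46 39 31 36 33  9  0  6 32
 33 36 36 43 49 51 49 50 50 49 48 38  4  0  0  0  0  0  0] from 20
 prof x 62 [81, 92, 55, 37, 30, 68, 81, 66, 69, 88, 91, 77, 83, 89, 85, 79, 84, 88, 89, 87, 93, 92, 94, 95, 92, 95, 100, 96, 98, 90, 83, 78, 84, 87, 86, 88, 82, 82, 79, 90, 95, 97, 102, 99, 101, 98, 94, 97, 92, 76]
 prof x 70 [77, 92, 55, 36, 31, 68, 76, 65, 73, 87, 93, 76, 78, 84, 82, 82, 87, 81, 87, 85, 89, 93, 94, 95, 98, 93, 97, 93, 93, 87, 71, 77, 85, 88, 88, 84, 81, 80, 78, 88, 94, 99, 95, 96, 96, 100, 98, 101, 92, 79]
t8 n 1156 rect c,size,ang [62.7 84.5] [81.1 86.8] 0.9
 hist [ 0  0  0  0  0  0  1 40 50 48 49 53 48 50 51 46 37 32 36 32 10  0  5 33
 33 34 35 47 49 50 49 50 50 49 48 38  3  0  0  0  0  0  0] from 20
 prof x 62 [94, 85, 40, 33, 39, 74, 65, 53, 83, 90, 91, 75, 78, 91, 82, 84, 86, 90, 86, 85, 93, 90, 94, 95, 98, 98, 96, 96, 97, 86, 79, 76, 86, 87, 84, 80, 83, 78, 78, 86, 88, 68, 46, 67, 76, 42, 48, 70, 79, 57]
 prof x 70 [85, 86, 42, 35, 39, 69, 75, 56, 81, 90, 93, 78, 79, 80, 84, 82, 86, 86, 88, 84, 90, 93, 94, 97, 95, 93, 99, 93, 92, 88, 78, 76, 85, 88, 88, 87, 84, 77, 83, 84, 86, 51, 34, 59, 57, 42, 48, 67, 82, 53]
t9 n 1199 rect c,size,ang [62.8 83.2] [81.6 83.8] 1.2
 hist [ 0  0  0  0  0  0  1 41 50 48 49 53 49 50 51 47 38 31 36 33 32 33 31 36
 32 38 50 48 48 51 48 49 50 49 27  0  0  0  0  0  0  0  0] from 20
 prof x 62 [88, 85, 37, 35, 37, 76, 63, 52, 82, 92, 88, 78, 80, 85, 84, 84, 85, 85, 86, 86, 96, 94, 95, 95, 96, 98, 97, 94, 86, 79, 83, 82, 84, 88, 83, 80, 78, 76, 69, 32, 55, 76, 48, 38, 57, 84, 61, 44, 75, 92]
 prof x 70 [85, 87, 46, 33, 36, 77, 80, 61, 79, 89, 90, 77, 80, 77, 78, 83, 83, 87, 87, 84, 89, 92, 96, 95, 92, 92, 94, 88, 85, 82, 81, 86, 89, 81, 84, 78, 75, 75, 60, 40, 50, 79, 56, 38, 80, 84, 63, 48, 71, 91]
```

The joint gap is now closed and the halves are still in line. About 9 mm remain at the near pad. Next pump.

Emit:
{"name": "step_arm", "arguments": {"increments": [[[0,0,0],[0,0,0],0.83],[[0,-0.2,0],[0,0,0],0.65],[[0,-0.2,0],[0,0,0],0.46],[[0,-0.1,0],[0,0,0],0.36],[[0,-0.1,0],[0,0,0],0.27],[[0,-0.1,0],[0,0,0],0.18],[[0,-0.1,0],[0,0,0],0.08],[[0,-0.1,0],[0,0,0],-0.02],[[0,-0.1,0],[0,0,0],-0.1],[[0,0,0],[0,0,0],-0.3],[[0,0,0],[0,0,0],-0.3],[[0,0,0],[0,0,0],-0.3]]}}

```text
t: 12.73
tcp_pos: [0.4649, 0.022, -0.0243]
ee_rot: [[-0.979, 0.202, 0.001], [0.202, 0.979, 0.001], [-0.001, 0.001, -1.0]]
contact_force: [-1.5, 2.0, 7.8]
gripper_width: 0.0382
grip_force: 20.2
```

```bash
python3 - <<'E'
from m import *
meas('t10')
E
```

```text
t10 n 1194 rect c,size,ang [62.6 76.6] [81.5 82.5] 1.4
 hist [ 0  0  0  0  0 33 49 50 50 49 49 53 47 49 40 33 35 32 35 35 33 36 33 44
 48 50 51 49 49 51 48 48 15  0  0  0  0  0  0  0  0  0  0] from 20
 prof x 62 [84, 88, 55, 32, 41, 64, 76, 59, 63, 76, 78, 83, 80, 81, 84, 90, 88, 90, 92, 96, 94, 95, 93, 92, 97, 95, 82, 77, 82, 88, 88, 85, 85, 80, 73, 70, 54, 40, 63, 59, 40, 50, 89, 85, 48, 62, 81, 92, 97, 99]
 prof x 70 [71, 93, 52, 33, 34, 68, 72, 60, 60, 73, 76, 87, 84, 79, 85, 85, 86, 86, 93, 97, 93, 96, 95, 98, 90, 91, 79, 80, 81, 88, 85, 89, 84, 80, 77, 71, 54, 40, 69, 64, 42, 66, 85, 83, 45, 59, 89, 95, 97, 95]
```

Emit:
{"name": "step_arm", "arguments": {"increments": [[[0,0.2,0],[0,0,0],0.08],[[0,0.2,0],[0,0,0],0.27],[[0,0.2,0],[0,0,0],0.46],[[0,0.2,0],[0,0,0],0.65],[[0,0.2,0],[0,0,0],0.83],[[0,0,0],[0,0,0],1],[[0,0,0],[0,0,0],1],[[0,0,0],[0,0,0],1]]}}

```text
t: 13.45
tcp_pos: [0.4682, 0.0408, -0.0251]
ee_rot: [[-0.979, 0.204, -0.0], [0.204, 0.979, -0.0], [0.0, -0.0, -1.0]]
contact_force: [-0.1, -0.5, 0.2]
gripper_width: 0.0855
grip_force: 0.0
```

Emit:
{"name": "step_arm", "arguments": {"increments": [[[0,0,0],[0,0,0],0.83],[[0,-0.2,0],[0,0,0],0.65],[[0,-0.2,0],[0,0,0],0.46],[[0,-0.1,0],[0,0,0],0.36],[[0,-0.1,0],[0,0,0],0.27],[[0,-0.1,0],[0,0,0],0.18],[[0,0,0],[0,0,0],0.18]]}}

```text
t: 14.03
tcp_pos: [0.4658, 0.0279, -0.0244]
ee_rot: [[-0.979, 0.204, 0.001], [0.204, 0.979, 0.001], [-0.0, 0.001, -1.0]]
contact_force: [-1.5, 2.5, 5.7]
gripper_width: 0.0506
grip_force: 5.8
```

Emit:
{"name": "step_arm", "arguments": {"increments": [[[0,-0.1,0],[0,0,0],0.08],[[0,-0.1,0],[0,0,0],-0.02],[[0,0,0],[0,0,0],-0.02],[[0,0,0],[0,0,0],-0.02]]}}

```text
t: 14.37
tcp_pos: [0.465, 0.0241, -0.0237]
ee_rot: [[-0.979, 0.202, 0.001], [0.202, 0.979, 0.001], [-0.0, 0.001, -1.0]]
contact_force: [-3.4, 1.8, 12.3]
gripper_width: 0.0422
grip_force: 13.4
```

Emit:
{"name": "step_arm", "arguments": {"increments": [[[0,0,0],[0,0,0],-0.06],[[0,0,0],[0,0,0],-0.1],[[0,0,0],[0,0,0],-0.2],[[0,0,0],[0,0,0],-0.3],[[0,0,0],[0,0,0],-0.3],[[0,0,0],[0,0,0],-0.3]]}}

```text
t: 14.87
tcp_pos: [0.4647, 0.0228, -0.0234]
ee_rot: [[-0.979, 0.202, 0.0], [0.202, 0.979, -0.0], [-0.0, -0.0, -1.0]]
contact_force: [-4.9, -0.4, 16.5]
gripper_width: 0.0394
grip_force: 18.4
```

```bash
python3 - <<'E'
from m import *
meas('t11')
E
```

```text
t11 n 1199 rect c,size,ang [62.5 73.1] [81.3 82.8] 1.9
 hist [ 0  0  0  2 40 49 49 50 50 49 49 53 47 37 35 33 35 32 35 34 33 36 44 51
 48 50 51 49 49 50 47 12  0  0  0  0  0  0  0  0  0  0  0] from 20
 prof x 62 [80, 94, 52, 43, 32, 30, 34, 51, 76, 80, 85, 81, 85, 85, 87, 87, 86, 94, 93, 96, 97, 98, 94, 97, 91, 81, 82, 85, 83, 85, 86, 85, 74, 75, 75, 42, 42, 51, 50, 68, 85, 81, 44, 58, 80, 99, 96, 97, 95, 95]
 prof x 70 [74, 93, 55, 39, 37, 29, 31, 42, 75, 79, 82, 82, 82, 86, 87, 89, 86, 89, 92, 93, 94, 95, 92, 93, 86, 80, 81, 83, 86, 86, 82, 85, 76, 77, 74, 46, 46, 54, 52, 65, 86, 64, 37, 53, 91, 97, 97, 98, 98, 94]
```

Emit:
{"name": "step_arm", "arguments": {"increments": [[[0,0,0],[0,0,0],-0.4],[[0,0,0],[0,0,0],-0.4],[[0,0,0],[0,0,0],-0.4],[[0,0,0],[0,0,0],-0.4],[[0,0,0],[0,0,0],-0.4],[[0,0,0],[0,0,0],-0.4]]}}

```text
t: 15.42
tcp_pos: [0.4647, 0.0228, -0.0234]
ee_rot: [[-0.979, 0.202, 0.0], [0.202, 0.979, -0.0], [-0.0, -0.0, -1.0]]
contact_force: [-4.9, -0.9, 15.2]
gripper_width: 0.0393
grip_force: 18.4
```

The squeeze stops short of the stop (39.3 mm, against 37.8 mm fully squeezed) at a steady 18–20 N. Grip rose 5.8→13.4→18.4 N over the stroke, so the jaws are biting with roughly 35 N. The halves are closed and in line. Handing in while holding.

```bash
python3 -c "
from cell import manip
print(manip.finish_job())"
```

```text
the job is handed in; nothing more can be done
None
```

I handed the job in at 15.4 s with the trigger still squeezed: six pumps closed the joint, the grip holds steady at about 18 N (roughly 35 N in the jaws by the given figures), and the halves still measure in line; no verdict came back.

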